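Press a taper-shank drill chuck into its sleeve and rack the joined tool

ROBOT

A 6-joint arm with a two-finger parallel gripper is mounted at the origin on a cart in front of the work surface, level with it; the furniture and walls round the work are solid. World frame = base frame: x ahead of the robot, y to its left, z up, the work surface at z = 0. Lengths are in m, angles in rad, forces in N, time in s.
With the tool pointing down it reaches from about 0.375 to 0.9 m from the base axis. Payload 3.1 kg.
Tool frame: the origin (TCP) lies at the very end of the fingers, on their centre line; the grasp point (between the pads) lies 19 mm behind it; z points along the fingers, y is the line along which they close (so a half turn about z gives the same grasp; the last joint's range is limited). The gripper opens to 87 mm and grips with 3 to 60 N. Pads are 19 mm wide; open, the fingers measure 117 mm over their backs; the gripper's body (75 mm by 190 mm) begins 51 mm behind the grasp point.
Start: joints at [1.099, 0.527, 1.433, -0, 1.181, -0.178], TCP at [0.181, 0.598, 0.193] pointing down, gripper open.
Joint ranges: [-3.08, 3.08], [-0.75, 2.2], [0.22, 2.44], [-1.43, 4.57], [0, 2.65], [-2.85, 2.85]. Speed limits (rad/s): [2.79, 2.79, 3.14, 3.14, 3.14, 3.14].

INTERFACE

Orientations are given as a unit quaternion [x, y, z, w].
In Python, from rig import robot gives the robot as it stands. The module is installed in compiled form; this text tells all that it offers.
- The arm moves only by the tool servo_tool, never from a script. Its argument "rows" is one flat list of numbers, 5 for each row, row after row: the closure, from -1 (fully open) to 1 (shut), so that 0 is half open, then the shift along the tool's x, y, z in m, then the turn about the tool's z in degrees. A call has 1 to 5 rows; each row shifts and turns the commanded pose from where the row before left it, along the tool's axes as they then stand; what a row does not reach is not made up. A row lasts 1/12 s, in which the tool goes at most 41.7 mm and 7.16 degrees, less where a joint would pass 70% of its speed; a pose out of reach is approached as far as the arm can. A call with a gripper value outside its range is refused whole. The fingers move at their own pace and stop on an object; "newtons" is the grip in N (left out, the last holds). Time passes only in rows, so rows that do not move let the fingers close. It gives the time, the measured TCP pose, the force, the opening and the grip force at its end, in the units of the state.
- robot.get_obs(): the state, without advancing time (a new reading comes with each control period).
- robot.camera(name): name is "scene" or "side" or "wrist"; returns a dict with "pixels" (400x640x3 uint8, red, green, blue), "intrinsics" (3x3 intrinsics, pixels), "rvec" (rotation vector, rad) and "tvec" (3), from world to camera coordinates, as OpenCV has them; the wrist camera has in their place "mount" (4x4, takes a point from camera to tool coordinates, whose origin is the TCP and whose axes are the flange's). Camera axes: x right, y down, z forward; pixel columns grow to the right and rows downward; lengths in m; the calibration is good to about 2 mm. A picture is of the moment at which its call begins: read the wrist's pose just before it. There is no depth.
- robot.hand_in(): hands the job in; it is judged then, once.
Trained networks look in a picture, given as the dict that the camera call returned (one of the last four; its "shot" number tells which), for a name from the list of things; names that differ only in an ending like _2 or _b are one class to them, and where a whole thing is asked for, a point or a joint stands for the part that bears it (a point fixed in the world has none). Each returns a list of dicts, best first, with "score" (0 to 1); they miss things now and then, are a little off and sometimes report something else, mostly with a low value. They report only what shows in the picture. A call takes as long as a camera call. They do not tell look-alikes from the thing itself.
- robot.spot_in(picture, query): "at" ([x, y, z] in m, in world coordinates, good to about 4 mm: the middle of the surface that is visible of it).
- robot.outline_of(picture, query): "region" (400x640 bool, what is visible of it).
- robot.place_of(picture, query): "at" ([x, y, z] in m, in world coordinates, good to about 4 mm: a listed point, or the origin of a listed thing).
The state is a dict: "time": time; "q": joint angles; "joint_velocities": joint speeds; "joint_torque": joint torques, N m; "position": TCP position; "tool_rot": TCP orientation; "ft_force": force on the tool from outside, world axes, zero at the start; "moment": the same for the moment, N m; "grip_width": finger opening in m; "grip_force": force on a finger pad.
Only numpy, scipy, OpenCV 4.12 (cv2) and the standard library are available. Lean on these libraries where they do the work, as an engineer would, in place of code of your own. Each camera call takes 0.05 s, during which the arm holds its last target. There are 200 camera calls.

TASK

Put the drill chuck's tapered shank into the steel sleeve that stands in the press stand and press or tap it home firmly, with about 15 to 20 N and never more than 22 N, so that friction alone holds it. Then lift the chuck with the sleeve hanging from it, without gripping the sleeve, and set the joined tool gently down upright in the wide well of the wooden tool block. Let go, and leave the brush, the tape measure and the offcut where they are.

Things in the scene. Friction and masses are not known exactly. Their poses are not given: they have to be found in the camera images.
- chuck: Steel drill chuck, round, 118 mm tall, 0.24 kg, standing shank down in the tool block's narrow bore, collar on the block. Origin: centre of the shank's lower end; z up its axis. Tapered shank z 0 to 58 mm, diameter 14 mm at the lower end, 30 mm at the top; collar of diameter 38, z 58 to 64 mm; cylinder to grip, diameter 36, z 64 to 102 mm; nose narrowing to 18 mm, flat top at z 118 mm.
- shank_tip (a point): Centre of the lower end of the chuck's shank (the chuck's origin).
- sleeve: Steel taper sleeve: upright tube, outer diameter 39 mm, 70 mm tall, about 0.57 kg, loose in the press stand's cup, mouth up. Origin: centre of its underside; z up its axis. Ten small lands inside match the shank's taper and clamp it. Pushed in with less than about 12 N, the shank may not carry the sleeve's weight; with 15 to 20 N it does.
- sleeve_mouth (a point): Centre of the sleeve's 31 mm wide mouth, 70 mm above its underside; z out of the mouth. How deep the lands sit differs by 14 mm and is not measured: the push begins with 31 to 46 mm of shank inside the mouth and then grows by 3 to 5 N per mm. Home at 15 to 20 N, a gap of 7 to 23 mm is left under the chuck's collar: it never closes.
- press_stand: Fixed grey cast stand: a foot 110 x 110 x 12 mm with four bolt heads and, in its middle, a round cup of outer diameter about 60 mm whose rim is 44 mm above the worktop. The sleeve stands loosely (2 to 3 mm of play) in the cup, on its floor, and stands out 38 mm above the rim. Origin: centre of its underside.
- cup_floor (a point): Centre of the cup's floor, 12 mm above the worktop; the sleeve's underside stands here.
- tool_block: Fixed wooden block 84 x 160 x 66 mm (x, y, z) with two round holes 60 mm deep in its top: at y = +42 mm the narrow bore, 33 mm wide, in which the chuck stands; at y = -36 mm the empty wide well, 47 mm wide, for the joined tool. Origin: centre of its underside.
- bore_mouth (a point): Centre of the narrow bore at the block's top, 66 mm above the worktop.
- well_floor (a point): Centre of the wide well's floor, 6 mm above the worktop; the well's rim is 60 mm above this point.
- bench_brush: Loose wooden bench brush, 230 x 35 x 59 mm, lying between the block and the stand; to be left alone. Origin: centre of its underside.
- tape_measure: Loose yellow tape measure, 36 x 78 x 63 mm, behind the work; to be left alone. Origin: centre of its underside.
- spare_offcut: Loose dark wooden offcut, 45 x 170 x 20 mm, behind the work; to be left alone. Origin: centre of its underside.
There are look-alikes about, which are no part of the job. What is shaped like the sleeve but orange is not meant.

How it is judged:
By the outcome, as a careful person would: the job done as asked, in the order asked, and still so for the second after the job is handed in, with the robot touching nothing.
It also fails if it takes over 51 s, if anything falls off the work surface, if the arm or the gripper's body presses on something with over 40 N, if the wrist force passes 120 N, or if a joint passes its speed limit or range.

## Working session

There is one attempt and no reset: what is moved stays moved. The work goes in short steps, Python scripts to look and compute and a tool call to move; the robot and the scene stay as the last step left them, time stands still between calls to the robot, and variables do not carry over. Pictures are saved under pics/ and viewed, at most 10 in all, crops included, and the job is handed in when it is done.

Besides the shell and the picture viewer there is one more tool, called after "Call:" by a JSON object that holds its "name" and its "arguments", one argument or row to a line. servo_tool: Moves the arm, as the interface text tells. Its arguments: {"type":"object","properties":{"rows":{"type":"array","items":{"type":"number"}},"newtons":{"type":"number"}},"required":["rows"]}

```bash
mkdir -p pics; cat > h.py <<'E'
from rig import robot
import cv2, numpy as np
def save(c,n): cv2.imwrite('pics/'+n,cv2.cvtColor(c['pixels'],cv2.COLOR_RGB2BGR))
E
python3 - <<'E'
from h import *
o=robot.get_obs(); print(o['time'],o['position'],o['tool_rot'],o['grip_width'])
ims=[]
for n in ['scene','side']:
    c=robot.camera(n); ims.append(c); save(c,n+'1.png')
    for q in ['chuck','shank_tip','sleeve','sleeve_mouth','press_stand','cup_floor','tool_block','bore_mouth','well_floor','bench_brush','tape_measure','spare_offcut']:
        print(n,q,[(np.round(d['at'],3).tolist(),round(d['score'],2)) for d in robot.place_of(c,q)])
E
```

```text
0.0 [0.18057886 0.59750837 0.1923561 ] [ 1.46351274e-01  9.89232086e-01 -1.03057831e-03 -3.50644570e-04] 0.0870915864597802
scene chuck [([0.525, -0.113, 0.008], 0.98)]
scene shank_tip [([0.524, -0.107, 0.069], 0.4)]
scene sleeve [([0.532, 0.179, 0.011], 0.94), ([0.666, 0.285, -0.002], 0.82), ([0.661, 0.218, -0.001], 0.79)]
scene sleeve_mouth [([0.664, 0.216, 0.069], 0.92), ([0.533, 0.182, 0.081], 0.8), ([0.67, 0.292, 0.073], 0.67)]
scene press_stand [([0.534, 0.178, 0.001], 0.69)]
scene cup_floor [([0.534, 0.18, 0.015], 0.79)]
scene tool_block [([0.546, -0.142, -0.0], 0.82)]
scene bore_mouth [([0.527, -0.11, 0.068], 0.87)]
scene well_floor [([0.556, -0.182, 0.003], 0.71)]
scene bench_brush [([0.558, 0.017, -0.003], 0.95), ([0.743, -0.224, 0.001], 0.38)]
scene tape_measure [([0.75, -0.033, 0.002], 0.63)]
scene spare_offcut [([0.742, -0.226, 0.002], 0.96)]
side chuck []
side shank_tip []
side sleeve [([0.67, 0.292, -0.001], 0.91), ([0.666, 0.218, 0.001], 0.66), ([0.534, 0.182, 0.008], 0.54)]
side sleeve_mouth [([0.664, 0.287, 0.076], 0.92), ([0.535, 0.183, 0.083], 0.75), ([0.663, 0.215, 0.072], 0.66)]
side press_stand [([0.538, 0.176, 0.004], 0.87)]
side cup_floor [([0.535, 0.181, 0.013], 0.8), ([0.748, -0.224, -0.003], 0.69)]
side tool_block [([0.548, -0.142, -0.0], 0.7)]
side bore_mouth [([0.523, -0.108, 0.066], 0.95)]
side well_floor [([0.557, -0.178, -0.0], 0.69)]
side bench_brush [([0.547, 0.011, 0.001], 0.59)]
side tape_measure [([0.752, -0.026, -0.002], 0.61)]
side spare_offcut [([0.744, -0.225, -0.001], 0.54)]
```

View pics/scene1.png

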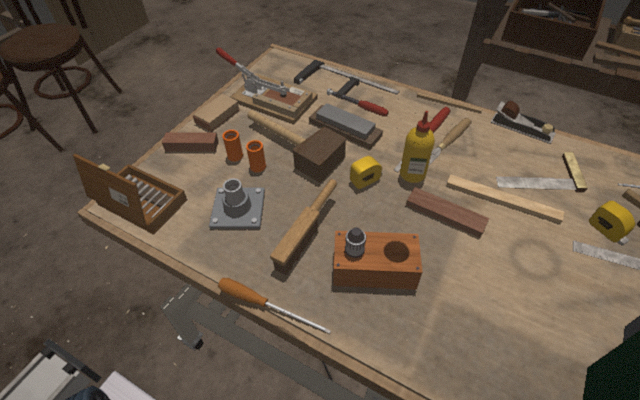

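View pics/side1.png

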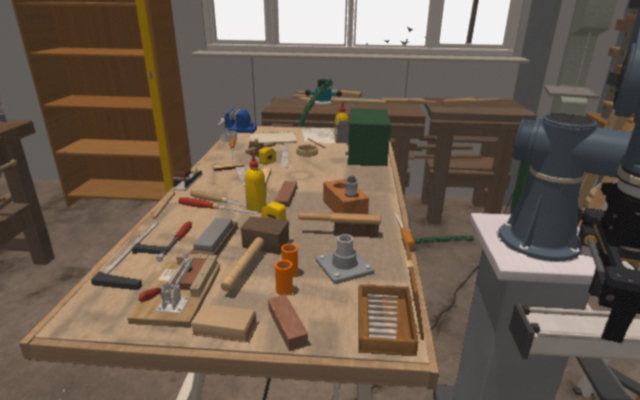

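Three things are shaped like the sleeve in the scene picture: a steel one in the grey stand at (234,193), and orange ones at (232,145) and (257,155). The steel one in the press stand fits the description. The chuck is at (355,242) in the block, with the wide well at (397,250). The side view shows the same layout: sleeve at (345,245), orange ones at (289,258) and (284,277). I'll confirm in a crop.

```bash
cat >> h.py <<'E'
def w2t(d):
    from scipy.spatial.transform import Rotation as R
    return R.from_quat(robot.get_obs()['tool_rot']).inv().apply(d)
def pose():
    from scipy.spatial.transform import Rotation as R
    o=robot.get_obs(); return R.from_quat(o['tool_rot']).as_matrix(),np.array(o['position'])
E
python3 - <<'E'
from h import *
a=cv2.imread('pics/scene1.png')[115:245,180:300]; b=cv2.imread('pics/scene1.png')[215:305,315:435]
cv2.imwrite('pics/crop1.png',np.vstack([cv2.resize(a,None,fx=3,fy=3,interpolation=2),cv2.resize(b,None,fx=3,fy=3,interpolation=2)[:240]]))
c=robot.camera('wrist'); print(np.round(c['mount'],3).tolist(),np.round(c['intrinsics'],1).tolist())
p=np.array(robot.get_obs()['position'])
print(w2t(np.array([.47,.19,.25])-p), w2t([0,0,1]))
E
```

```text
[[0.0, -0.957, -0.289, 0.079], [1.0, 0.001, -0.002, 0.001], [0.002, -0.289, 0.957, -0.193], [0.0, 0.0, 0.0, 1.0]] [[276.0, 0.0, 317.1], [0.0, 276.0, 201.8], [0.0, 0.0, 1.0]]
[-0.39486436 -0.30700415 -0.05666092] [-5.94499502e-07 -4.26008721e-05 -9.99999999e-01]
```

View pics/crop1.png

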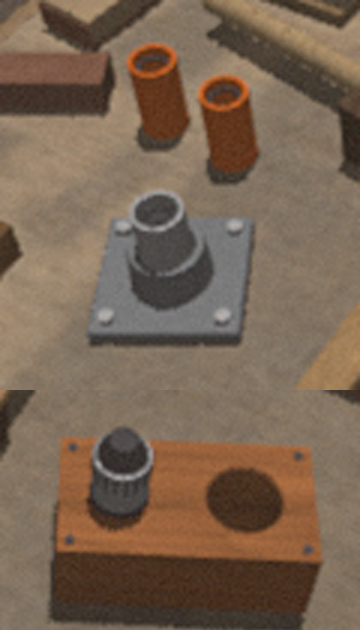

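The crop confirms it: the steel sleeve stands in the grey stand and the two orange ones are free-standing look-alikes. The chuck is in the narrow bore with the wide well empty beside it. I'll move over the sleeve to get a wrist view.

Call:
{"name": "servo_tool", "arguments": {
  "rows": [-1, -0.028, -0.02, -0.004, 0, -1, -0.028, -0.02, -0.004, 0, -1, -0.028, -0.02, -0.004, 0, -1, -0.028, -0.02, -0.004, 0, -1, -0.028, -0.02, -0.004, 0]
}}

```text
time: 1.77
position: [0.2867, 0.4607, 0.2136]
tool_rot: [0.146, 0.989, 0.0, 0.0]
ft_force: [0.9, 0.1, 0.1]
grip_width: 0.0867
grip_force: 0.0
```

Call:
{"name": "servo_tool", "arguments": {
  "rows": [-1, -0.028, -0.02, -0.004, 0, -1, -0.028, -0.02, -0.004, 0, -1, -0.028, -0.02, -0.004, 0, -1, -0.028, -0.02, -0.004, 0, -1, -0.028, -0.02, -0.004, 0]
}}

```text
time: 2.18
position: [0.3919, 0.3243, 0.2338]
tool_rot: [0.146, 0.989, 0.0, 0.0]
ft_force: [-0.0, 1.2, -0.0]
grip_width: 0.0867
grip_force: 0.0
```

Call:
{"name": "servo_tool", "arguments": {
  "rows": [-1, -0.028, -0.02, -0.004, 0, -1, -0.028, -0.02, -0.004, 0, -1, -0.028, -0.02, -0.004, 0, -1, -0.028, -0.02, -0.004, 0, -1, 0, 0, 0, 0]
}}

```text
time: 2.6
position: [0.4803, 0.2124, 0.2505]
tool_rot: [0.149, 0.989, -0.0, 0.003]
ft_force: [-0.1, 0.0, -0.4]
grip_width: 0.087
grip_force: 0.0
```

```bash
cat >> h.py <<'E'
def wproj(c,R,p,P):
    M=c['mount']; X=(np.asarray(P)-p)@R; X=(X-M[:3,3])@M[:3,:3]; u=c['intrinsics']@X; return u[:2]/u[2]
def ray(c,R,p,uv,z):
    M=c['mount']; d=R@M[:3,:3]@np.linalg.solve(c['intrinsics'],[*uv,1]); o=R@M[:3,3]+p; return o+d*(z-o[2])/d[2]
E
python3 - <<'E'
from h import *
R,p=pose(); c=robot.camera('wrist'); save(c,'w1.png'); print(p)
for q in ['sleeve','sleeve_mouth','cup_floor','press_stand']:
    print(q,[(np.round(d['at'],4).tolist(),round(d['score'],2)) for d in robot.place_of(c,q)])
print(wproj(c,R,p,[.534,.181,.082]))
E
```

```text
[0.48031418 0.2123718  0.25050671]
sleeve [([0.5343, 0.1798, 0.013], 0.87), ([0.6666, 0.2189, 0.0049], 0.74), ([0.6652, 0.2889, 0.0045], 0.46)]
sleeve_mouth [([0.536, 0.1802, 0.0853], 0.73), ([0.665, 0.2192, 0.0675], 0.56)]
cup_floor [([0.5318, 0.1849, 0.0158], 0.75)]
press_stand [([0.5372, 0.1791, -0.0008], 0.72), ([0.5351, 0.1812, 0.0141], 0.21)]
[306.85219066 221.96149686]
```

View pics/w1.png

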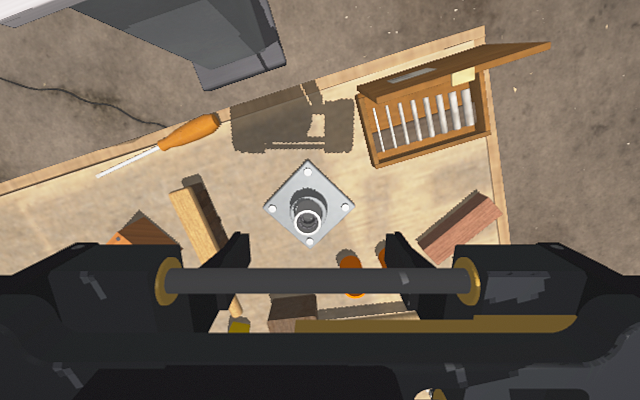

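The wrist picture shows the sleeve mouth ring at about (308,222), and the estimate (0.534, 0.181) projects to (307,222), so they agree. Now I'll go and look at the chuck.

Call:
{"name": "servo_tool", "arguments": {
  "rows": [-1, -0.009, -0.029, 0.003, 0, -1, -0.009, -0.029, 0.003, 0, -1, -0.009, -0.029, 0.003, 0, -1, -0.009, -0.029, 0.003, 0, -1, -0.009, -0.029, 0.003, 0]
}}

```text
time: 3.27
position: [0.4752, 0.0652, 0.2342]
tool_rot: [0.145, 0.989, 0.0, -0.0]
ft_force: [-0.2, -0.6, -0.2]
grip_width: 0.0871
grip_force: 0.0
```

Call:
{"name": "servo_tool", "arguments": {
  "rows": [-1, -0.009, -0.029, 0.003, 0, -1, -0.009, -0.029, 0.003, 0, -1, -0.009, -0.029, 0.003, 0, -1, -0.009, -0.029, 0.003, 0, -1, -0.009, -0.029, 0.003, 0]
}}

```text
time: 3.68
position: [0.4768, -0.0867, 0.2192]
tool_rot: [0.145, 0.989, 0.0, -0.0]
ft_force: [0.5, -0.7, 0.6]
grip_width: 0.0872
grip_force: 0.0
```

Call:
{"name": "servo_tool", "arguments": {
  "rows": [-1, 0, 0, 0, 0, -1, 0, 0, 0, 0]
}}

```text
time: 3.85
position: [0.477, -0.0868, 0.2191]
tool_rot: [0.147, 0.989, 0.0, -0.0]
ft_force: [0.9, 0.4, 0.5]
grip_width: 0.0867
grip_force: 0.0
```

```bash
python3 - <<'E'
from h import *
R,p=pose(); c=robot.camera('wrist'); save(c,'w2.png'); print(p)
for q in ['chuck','bore_mouth','well_floor','tool_block']:
    print(q,[(np.round(d['at'],4).tolist(),round(d['score'],2)) for d in robot.place_of(c,q)])
print(wproj(c,R,p,[.525,-.109,.126]),wproj(c,R,p,[.5565,-.18,.066]),wproj(c,R,p,[.5565,-.18,.006]))
print(w2t(np.array([.525,-.109,.075])-p))
E
```

```text
[ 0.47702938 -0.08683658  0.21907468]
chuck [([0.5261, -0.1061, 0.0106], 0.6)]
bore_mouth [([0.5229, -0.1096, 0.062], 0.58)]
well_floor [([0.5602, -0.1801, 0.004], 0.6)]
tool_block [([0.5424, -0.1497, -0.0001], 0.76), ([0.7484, -0.0288, -0.0], 0.33)]
[310.36650499 240.21564778] [269.39602012 255.52116438] [275.65254035 237.71329791]
[-0.05234248 -0.00748592  0.14406295]
```

View pics/w2.png

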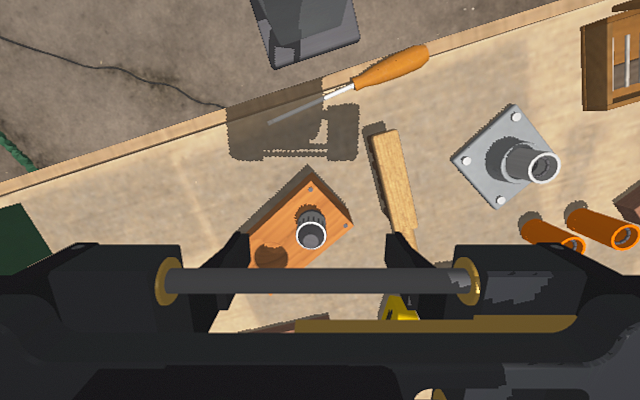

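The chuck's bright ring is at (311,236) and the well rim at about (270,257). Both match the projected estimates, (310,236–240) and (269,256). Next: descend and grip.

Call:
{"name": "servo_tool", "arguments": {
  "rows": [-1, -0.013, -0.002, 0.02, 0, -1, -0.013, -0.002, 0.02, 0, -1, -0.013, -0.002, 0.02, 0, -1, -0.013, -0.001, 0.02, 0, -1, 0, 0, 0.014, 0]
}}

```text
time: 4.52
position: [0.5275, -0.1087, 0.1241]
tool_rot: [0.146, 0.989, -0.0, 0.001]
ft_force: [-0.0, 0.3, 0.2]
grip_width: 0.0871
grip_force: 0.0
```

Call:
{"name": "servo_tool", "arguments": {
  "rows": [-1, 0, 0, 0.02, 0, -1, 0, 0, 0.018, 0, -1, 0, 0, 0.012, 0, -1, 0, 0, 0, 0]
}}

```text
time: 4.85
position: [0.5232, -0.1068, 0.0731]
tool_rot: [0.146, 0.989, 0.001, -0.003]
ft_force: [-0.1, -0.8, -1.1]
grip_width: 0.0869
grip_force: 0.0
```

Call:
{"name": "servo_tool", "arguments": {
  "rows": [0.1, 0, 0, 0, 0, 0.1, 0, 0, 0, 0, 0.1, 0, 0, 0, 0, 0.1, 0, 0, 0, 0],
  "newtons": 10
}}

```text
time: 5.18
position: [0.5258, -0.1088, 0.0764]
tool_rot: [0.146, 0.989, -0.0, 0.001]
ft_force: [0.3, 0.2, -0.8]
grip_width: 0.0683
grip_force: 0.0
```

Call:
{"name": "servo_tool", "arguments": {
  "rows": [1, 0, 0, 0, 0, 1, 0, 0, 0, 0, 1, 0, 0, 0, 0, 1, 0, 0, 0, 0, 1, 0, 0, 0, 0],
  "newtons": 15
}}

```text
time: 5.6
position: [0.525, -0.1089, 0.0754]
tool_rot: [0.146, 0.989, -0.0, 0.0]
ft_force: [-0.5, -2.5, 0.6]
grip_width: 0.0352
grip_force: 1.3
```

Call:
{"name": "servo_tool", "arguments": {
  "rows": [1, 0, 0, 0, 0, 1, 0, 0, 0, 0, 1, 0, 0, 0, 0],
  "newtons": 15
}}

```text
time: 5.85
position: [0.525, -0.1089, 0.0754]
tool_rot: [0.146, 0.989, -0.0, 0.0]
ft_force: [0.1, -1.3, 0.4]
grip_width: 0.0339
grip_force: 15.0
```

Call:
{"name": "servo_tool", "arguments": {
  "rows": [1, 0, 0, 0, 0, 1, 0, 0, 0, 0, 1, 0, 0, 0, 0],
  "newtons": 55
}}

```text
time: 6.1
position: [0.525, -0.1089, 0.0754]
tool_rot: [0.146, 0.989, -0.0, 0.0]
ft_force: [-0.2, -1.5, 0.9]
grip_width: 0.0326
grip_force: 55.0
```

Call:
{"name": "servo_tool", "arguments": {
  "rows": [1, 0, 0, -0.01, 0, 1, 0, 0, -0.02, 0, 1, 0, 0, -0.025, 0, 1, 0, 0, -0.03, 0, 1, 0, 0, -0.025, 0]
}}

```text
time: 6.52
position: [0.5247, -0.1081, 0.1869]
tool_rot: [0.146, 0.989, 0.0, -0.0]
ft_force: [-0.1, -0.3, -2.5]
grip_width: 0.0327
grip_force: 55.0
```

Call:
{"name": "servo_tool", "arguments": {
  "rows": [1, 0, 0, -0.01, 0, 1, 0, 0, 0, 0, 1, 0, 0, 0, 0]
}}

```text
time: 6.77
position: [0.5245, -0.1083, 0.195]
tool_rot: [0.146, 0.989, 0.0, -0.0]
ft_force: [0.6, 0.0, -1.4]
grip_width: 0.0326
grip_force: 55.0
```

```bash
python3 - <<'E'
from h import *
R,p=pose(); print(p,robot.get_obs()['ft_force'])
for n in ['scene','side','wrist']:
    R,p=pose(); c=robot.camera(n); save(c,n+'3.png')
    for q in ['chuck','shank_tip','well_floor','bore_mouth']:
        print(n,q,[(np.round(d['at'],4).tolist(),round(d['score'],2)) for d in robot.place_of(c,q)][:2])
print(w2t(np.array([.534,.181,p[2]])-p))
E
```

```text
[ 0.52446667 -0.10827177  0.19504305] [ 0.5854928   0.03807999 -1.39764829]
scene chuck [([0.5239, -0.1124, 0.1264], 0.75)]
scene shank_tip [([0.5235, -0.1094, 0.131], 0.61)]
scene well_floor [([0.5549, -0.18, 0.0015], 0.68)]
scene bore_mouth [([0.5264, -0.1103, 0.0645], 0.89)]
side chuck [([0.7451, -0.2258, -0.002], 0.73), ([0.5219, -0.1068, 0.1224], 0.56)]
side shank_tip [([0.5381, 0.1782, 0.0855], 0.74), ([0.5229, -0.1051, 0.1268], 0.54)]
side well_floor [([0.5551, -0.1785, 0.0014], 0.79)]
side bore_mouth [([0.5229, -0.1084, 0.066], 0.71)]
wrist chuck [([0.5235, -0.1074, 0.1307], 0.84)]
wrist shank_tip [([0.5242, -0.1065, 0.1251], 0.71)]
wrist well_floor [([0.5626, -0.1806, 0.0061], 0.93), ([0.5237, -0.1044, 0.1283], 0.7)]
wrist bore_mouth [([0.5257, -0.1085, 0.0635], 0.73)]
[ 7.50828255e-02  2.79917385e-01 -8.47568080e-06]
```

Call:
{"name": "servo_tool", "arguments": {
  "rows": [1, 0.0075, 0.028, 0, 0, 1, 0.0075, 0.028, 0, 0, 1, 0.0075, 0.028, 0, 0, 1, 0.0075, 0.028, 0, 0, 1, 0.0075, 0.028, 0, 0]
}}

```text
time: 7.93
position: [0.5296, 0.0373, 0.1955]
tool_rot: [0.147, 0.989, 0.0, 0.0]
ft_force: [-0.3, -0.1, -1.4]
grip_width: 0.0325
grip_force: 55.0
```

Call:
{"name": "servo_tool", "arguments": {
  "rows": [1, 0.0075, 0.028, 0, 0, 1, 0.0075, 0.028, 0, 0, 1, 0.0075, 0.028, 0, 0, 1, 0.0075, 0.028, 0, 0, 1, 0.0075, 0.028, 0, 0]
}}

```text
time: 8.35
position: [0.5342, 0.1825, 0.1955]
tool_rot: [0.146, 0.989, 0.0, 0.0]
ft_force: [0.2, 0.2, -3.2]
grip_width: 0.0324
grip_force: 55.0
```

Call:
{"name": "servo_tool", "arguments": {
  "rows": [1, 0, 0, 0, 0, 1, 0, 0, 0, 0, 1, 0, 0, 0, 0]
}}

```text
time: 8.6
position: [0.5341, 0.1807, 0.1953]
tool_rot: [0.146, 0.989, -0.0, -0.0]
ft_force: [0.3, -0.9, -2.1]
grip_width: 0.0324
grip_force: 55.0
```

```bash
python3 - <<'E'
from h import *
R,p=pose(); print(p,robot.get_obs()['ft_force'])
out=[]
for n in ['scene','side','wrist']:
    c=robot.camera(n)
    for q in ['shank_tip','chuck','sleeve_mouth','sleeve']:
        print(n,q,[(np.round(d['at'],4).tolist(),round(d['score'],2)) for d in robot.place_of(c,q)][:3])
    if n=='wrist': u=wproj(c,R,p,[.534,.181,.082])
    else: u=cv2.projectPoints(np.array([[.534,.181,.082]]),np.array(c['rvec']),np.array(c['tvec']),c['intrinsics'],None)[0].ravel()
    x,y=np.int32(u); s=40; print(n,x,y)
    out.append(cv2.resize(c['pixels'][max(y-50,0):max(y-50,0)+90,x-30:x+30,::-1],(260,390),interpolation=2))
cv2.imwrite('pics/c3.png',np.hstack(out))
E
```

```text
[0.53405471 0.18071664 0.19525225] [ 0.26136028 -0.9051561  -2.07189528]
scene shank_tip [([0.532, 0.1798, 0.1296], 0.83)]
scene chuck [([0.5343, 0.1785, 0.1268], 0.62), ([0.5357, 0.1809, 0.0145], 0.26)]
scene sleeve_mouth [([0.5358, 0.1802, 0.0824], 0.96), ([0.6628, 0.213, 0.0694], 0.77), ([0.669, 0.2891, 0.0717], 0.74)]
scene sleeve [([0.5353, 0.1813, 0.0096], 0.82), ([0.6631, 0.2149, -0.0009], 0.74), ([0.6666, 0.2852, -0.0001], 0.59)]
scene 231 184
side shank_tip [([0.5346, 0.176, 0.1279], 0.86), ([0.7457, -0.2233, -0.0004], 0.18)]
side chuck [([0.5345, 0.1812, 0.1268], 0.88), ([0.5514, 0.0094, 0.0016], 0.21)]
side sleeve_mouth [([0.6616, 0.2163, 0.072], 0.77), ([0.6652, 0.2843, 0.0749], 0.71), ([0.5351, 0.181, 0.0822], 0.55)]
side sleeve [([0.6714, 0.2902, -0.0022], 0.8), ([0.6675, 0.2198, -0.0043], 0.77), ([0.5349, 0.1846, 0.0084], 0.71)]
side 345 237
wrist shank_tip [([0.5348, 0.1827, 0.127], 0.78)]
wrist chuck [([0.5352, 0.1801, 0.1304], 0.83)]
wrist sleeve_mouth [([0.5356, 0.1797, 0.0815], 0.76), ([0.5331, 0.1826, 0.0185], 0.58)]
wrist sleeve [([0.5358, 0.1837, 0.0161], 0.95), ([0.6631, 0.2879, 0.0014], 0.83), ([0.6654, 0.2184, 0.004], 0.53)]
wrist 317 190
```

View pics/c3.png

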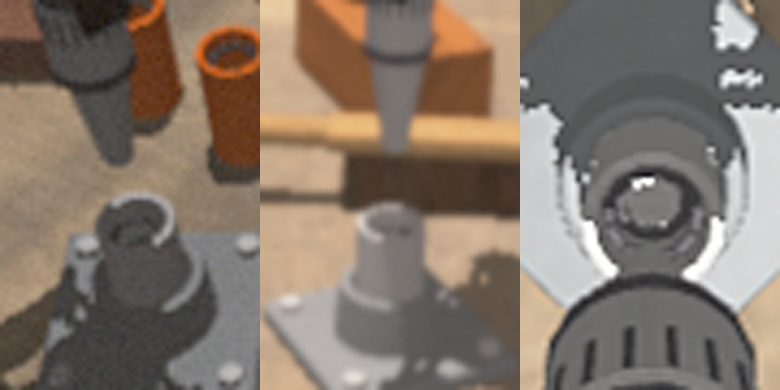

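The crops show the shank tip above the steel sleeve's mouth: scene (118,155) over (137,225), side (395,150) over (391,220). It is aligned to about 1 mm, so I'm lowering.

Call:
{"name": "servo_tool", "arguments": {
  "rows": [1, -0.001, 0, 0.01, 0, 1, 0, 0, 0.015, 0, 1, 0, 0, 0.015, 0, 1, 0, 0, 0.01, 0, 1, 0, 0, 0.007, 0]
}}

```text
time: 9.77
position: [0.5343, 0.1806, 0.1366]
tool_rot: [0.146, 0.989, -0.0, -0.001]
ft_force: [0.3, -0.2, -3.1]
grip_width: 0.0328
grip_force: 55.0
```

Call:
{"name": "servo_tool", "arguments": {
  "rows": [1, 0, 0, 0.007, 0, 1, 0, 0, 0.005, 0, 1, 0, 0, 0, 0, 1, 0, 0, 0, 0]
}}

```text
time: 10.1
position: [0.5354, 0.1808, 0.1264]
tool_rot: [0.146, 0.989, 0.0, 0.0]
ft_force: [-0.3, -0.2, -2.3]
grip_width: 0.0324
grip_force: 55.0
```

Call:
{"name": "servo_tool", "arguments": {
  "rows": [1, 0, 0, 0.003, 0, 1, 0, 0, 0.003, 0, 1, 0, 0, 0, 0]
}}

```text
time: 10.35
position: [0.5351, 0.1809, 0.1202]
tool_rot: [0.146, 0.989, 0.0, -0.0]
ft_force: [-1.0, 1.2, -2.3]
grip_width: 0.0324
grip_force: 55.0
```

Call:
{"name": "servo_tool", "arguments": {
  "rows": [1, 0, 0, 0.001, 0, 1, 0, 0, 0.001, 0, 1, 0, 0, 0, 0]
}}

```text
time: 10.6
position: [0.5353, 0.1809, 0.1184]
tool_rot: [0.146, 0.989, 0.0, 0.0]
ft_force: [-0.4, 1.1, -2.8]
grip_width: 0.0328
grip_force: 55.0
```

Call:
{"name": "servo_tool", "arguments": {
  "rows": [1, 0, 0, 0.001, 0, 1, 0, 0, 0.001, 0, 1, 0, 0, 0, 0]
}}

```text
time: 10.85
position: [0.5355, 0.1809, 0.1165]
tool_rot: [0.146, 0.989, 0.0, 0.0]
ft_force: [0.5, 0.8, 0.1]
grip_width: 0.0326
grip_force: 55.0
```

Call:
{"name": "servo_tool", "arguments": {
  "rows": [1, 0, 0, 0.001, 0, 1, 0, 0, 0, 0, 1, 0, 0, 0, 0]
}}

```text
time: 11.1
position: [0.5357, 0.1809, 0.1158]
tool_rot: [0.146, 0.989, 0.0, 0.0]
ft_force: [-1.2, 1.7, 2.1]
grip_width: 0.0326
grip_force: 55.0
```

Call:
{"name": "servo_tool", "arguments": {
  "rows": [1, 0, 0, 0.001, 0, 1, 0, 0, 0, 0, 1, 0, 0, 0, 0]
}}

```text
time: 11.35
position: [0.536, 0.1808, 0.1152]
tool_rot: [0.146, 0.989, 0.0, 0.001]
ft_force: [-0.5, 0.7, 5.0]
grip_width: 0.0325
grip_force: 55.0
```

Call:
{"name": "servo_tool", "arguments": {
  "rows": [1, 0, 0, 0.001, 0, 1, 0, 0, 0, 0, 1, 0, 0, 0.001, 0, 1, 0, 0, 0, 0, 1, 0, 0, 0, 0]
}}

```text
time: 11.77
position: [0.5369, 0.1807, 0.1146]
tool_rot: [0.146, 0.989, 0.0, 0.002]
ft_force: [-0.6, 0.5, 13.3]
grip_width: 0.0326
grip_force: 55.0
```

Call:
{"name": "servo_tool", "arguments": {
  "rows": [1, 0, 0, 0.0004, 0, 1, 0, 0, 0, 0, 1, 0, 0, 0, 0]
}}

```text
time: 12.02
position: [0.5371, 0.1807, 0.1145]
tool_rot: [0.146, 0.989, 0.0, 0.002]
ft_force: [-1.8, 1.3, 14.0]
grip_width: 0.0323
grip_force: 55.0
```

Call:
{"name": "servo_tool", "arguments": {
  "rows": [1, 0, 0, 0, 0, 1, 0, 0, 0, 0]
}}

```text
time: 12.18
position: [0.5371, 0.1807, 0.1145]
tool_rot: [0.146, 0.989, 0.0, 0.002]
ft_force: [-2.1, 0.6, 14.9]
grip_width: 0.0327
grip_force: 55.0
```

Call:
{"name": "servo_tool", "arguments": {
  "rows": [1, 0, 0, 0.0003, 0, 1, 0, 0, 0, 0, 1, 0, 0, 0, 0]
}}

```text
time: 12.43
position: [0.5372, 0.1807, 0.1145]
tool_rot: [0.146, 0.989, 0.0, 0.002]
ft_force: [-2.1, -0.1, 14.6]
grip_width: 0.0328
grip_force: 55.0
```

Call:
{"name": "servo_tool", "arguments": {
  "rows": [1, 0, 0, -0.002, 0, 1, 0, 0, -0.003, 0, 1, 0, 0, -0.004, 0, 1, 0, 0, -0.006, 0, 1, 0, 0, -0.008, 0]
}}

```text
time: 12.85
position: [0.5336, 0.1802, 0.1334]
tool_rot: [0.146, 0.989, -0.001, -0.002]
ft_force: [0.3, -0.3, -7.7]
grip_width: 0.0327
grip_force: 55.0
```

Call:
{"name": "servo_tool", "arguments": {
  "rows": [1, 0, 0, -0.01, 0, 1, 0, 0, -0.008, 0, 1, 0, 0, -0.004, 0, 1, 0, 0, 0, 0, 1, 0, 0, 0, 0]
}}

```text
time: 13.27
position: [0.5355, 0.1807, 0.1571]
tool_rot: [0.146, 0.989, 0.0, 0.0]
ft_force: [-0.1, -0.2, -7.0]
grip_width: 0.0326
grip_force: 55.0
```

The joined tool is carried: ft_z is about −7 to −7.7 N, the weight of both parts. Now I'll lift clear and move to the well.

Call:
{"name": "servo_tool", "arguments": {
  "rows": [1, 0, 0, -0.008, 0, 1, 0, 0, -0.014, 0, 1, 0, 0, -0.014, 0, 1, 0, 0, -0.01, 0, 1, -0.002, -0.006, -0.004, 0]
}}

```text
time: 13.68
position: [0.5371, 0.1753, 0.2094]
tool_rot: [0.146, 0.989, 0.001, 0.002]
ft_force: [0.5, -0.5, -1.6]
grip_width: 0.0324
grip_force: 55.0
```

Call:
{"name": "servo_tool", "arguments": {
  "rows": [1, -0.005, -0.014, 0, 0, 1, -0.008, -0.021, 0, 0, 1, -0.01, -0.027, 0, 0, 1, -0.01, -0.027, 0, 0, 1, -0.01, -0.027, 0, 0]
}}

```text
time: 14.1
position: [0.5428, 0.0495, 0.2069]
tool_rot: [0.146, 0.989, -0.0, 0.0]
ft_force: [-0.3, -0.0, -1.5]
grip_width: 0.0326
grip_force: 55.0
```

Call:
{"name": "servo_tool", "arguments": {
  "rows": [1, -0.01, -0.027, 0, 0, 1, -0.01, -0.027, 0, 0, 1, -0.01, -0.027, 0, 0, 1, -0.01, -0.027, 0, 0, 1, -0.01, -0.027, 0, 0]
}}

```text
time: 14.52
position: [0.5514, -0.0946, 0.2068]
tool_rot: [0.146, 0.989, -0.0, 0.0]
ft_force: [-0.4, -0.7, -1.7]
grip_width: 0.0329
grip_force: 55.0
```

Call:
{"name": "servo_tool", "arguments": {
  "rows": [1, -0.01, -0.027, 0, 0, 1, -0.01, -0.027, 0, 0, 1, -0.007, -0.019, 0, 0, 1, -0.005, -0.015, 0, 0, 1, -0.003, -0.007, 0, 0]
}}

```text
time: 14.93
position: [0.5575, -0.1964, 0.2067]
tool_rot: [0.147, 0.989, -0.0, 0.0]
ft_force: [0.4, 1.3, -1.9]
grip_width: 0.0327
grip_force: 55.0
```

Call:
{"name": "servo_tool", "arguments": {
  "rows": [1, 0, 0, 0, 0, 1, 0, 0, 0, 0, 1, 0, 0, 0, 0]
}}

```text
time: 15.18
position: [0.5574, -0.1923, 0.2065]
tool_rot: [0.146, 0.989, 0.001, -0.0]
ft_force: [0.4, 0.2, -2.5]
grip_width: 0.0325
grip_force: 55.0
```

```bash
python3 - <<'E'
from h import *
R,p=pose(); print(p,robot.get_obs()['ft_force'])
out=[]
for n in ['scene','side','wrist']:
    c=robot.camera(n)
    for q in ['well_floor','bore_mouth','sleeve','chuck']:
        print(n,q,[(np.round(d['at'],4).tolist(),round(d['score'],2)) for d in robot.place_of(c,q)][:3])
    P=[.557,-.18,.09]
    if n=='wrist': u=wproj(c,R,p,P)
    else: u=cv2.projectPoints(np.array([P]),np.array(c['rvec']),np.array(c['tvec']),c['intrinsics'],None)[0].ravel()
    x,y=np.int32(u); print(n,x,y); y=max(y-60,0)
    out.append(cv2.resize(c['pixels'][y:y+100,x-33:x+33,::-1],(260,390),interpolation=2))
cv2.imwrite('pics/c4.png',np.hstack(out))
E
```

```text
[ 0.55736227 -0.1923447   0.20651319] [ 0.44480992  0.16779074 -2.47989232]
scene well_floor [([0.5553, -0.1816, 0.0034], 0.75)]
scene bore_mouth [([0.5243, -0.1101, 0.0709], 0.71)]
scene sleeve [([0.6648, 0.2867, -0.0032], 0.95), ([0.6663, 0.2174, 0.0042], 0.88), ([0.5335, 0.1805, 0.0104], 0.71)]
scene chuck [([0.5595, -0.1984, 0.141], 0.73)]
scene 397 244
side well_floor [([0.5541, -0.1777, 0.0042], 0.6)]
side bore_mouth [([0.5197, -0.1088, 0.0628], 0.9)]
side sleeve [([0.6693, 0.2941, -0.0018], 0.77), ([0.6661, 0.2195, -0.0009], 0.74), ([0.5337, 0.1861, 0.0126], 0.71)]
side chuck [([0.5587, -0.1904, 0.1401], 0.65)]
side 341 177
wrist well_floor [([0.5596, -0.1809, 0.0056], 0.88)]
wrist bore_mouth [([0.5214, -0.1099, 0.0615], 0.56)]
wrist sleeve [([0.6641, 0.2207, -0.0009], 0.75), ([0.5344, 0.1797, 0.0133], 0.56)]
wrist chuck [([0.5577, -0.1941, 0.1435], 0.86)]
wrist 326 186
```

View pics/c4.png

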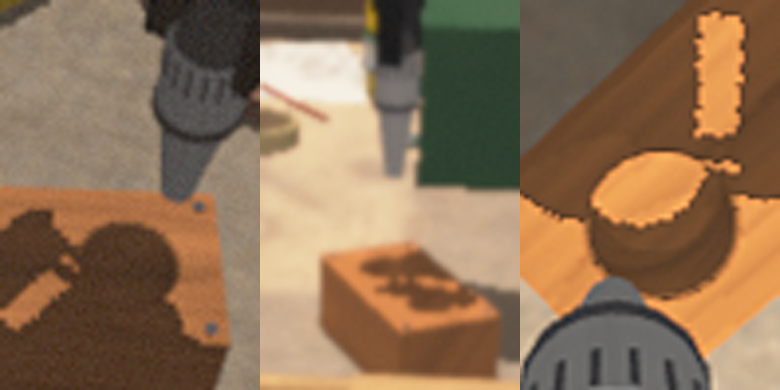

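The crops show a bare shank, scene (180,190) and side (393,170): the sleeve has slipped off, and the networks place it back in the cup at (0.534, 0.180). I'll go back, check it, press a little harder (about 19 N) and lift more gently.

Call:
{"name": "servo_tool", "arguments": {
  "rows": [1, 0.0107, 0.029, 0, 0, 1, 0.0107, 0.029, 0, 0, 1, 0.0107, 0.029, 0, 0, 1, 0.0107, 0.029, 0, 0, 1, 0.0107, 0.029, 0, 0]
}}

```text
time: 16.35
position: [0.5483, -0.0384, 0.2067]
tool_rot: [0.147, 0.989, 0.0, 0.0]
ft_force: [1.0, -0.4, -2.1]
grip_width: 0.0329
grip_force: 55.0
```

Call:
{"name": "servo_tool", "arguments": {
  "rows": [1, 0.0107, 0.029, 0, 0, 1, 0.0107, 0.029, 0, 0, 1, 0.0107, 0.029, 0, 0, 1, 0.0107, 0.029, 0, 0, 1, 0.0107, 0.029, 0, 0]
}}

```text
time: 16.77
position: [0.5391, 0.1161, 0.2068]
tool_rot: [0.146, 0.989, 0.0, 0.0]
ft_force: [-0.0, 1.1, -2.4]
grip_width: 0.0324
grip_force: 55.0
```

Call:
{"name": "servo_tool", "arguments": {
  "rows": [1, 0.0107, 0.029, 0, 0, 1, 0.0107, 0.029, 0, 0, 1, 0, 0, 0, 0, 1, 0, 0, 0, 0, 1, 0, 0, 0, 0]
}}

```text
time: 17.18
position: [0.5356, 0.1762, 0.2066]
tool_rot: [0.146, 0.989, -0.0, 0.0]
ft_force: [-0.9, -0.2, -1.8]
grip_width: 0.0329
grip_force: 55.0
```

```bash
python3 - <<'E'
from h import *
R,p=pose(); print(p,robot.get_obs()['ft_force'])
out=[]
for n in ['scene','side','wrist']:
    c=robot.camera(n)
    for q in ['sleeve_mouth','shank_tip']:
        print(n,q,[(np.round(d['at'],4).tolist(),round(d['score'],2)) for d in robot.place_of(c,q)][:3])
    P=[.534,.181,.082]
    if n=='wrist': u=wproj(c,R,p,P)
    else: u=cv2.projectPoints(np.array([P]),np.array(c['rvec']),np.array(c['tvec']),c['intrinsics'],None)[0].ravel()
    x,y=np.int32(u); print(n,x,y); y=max(y-50,0)
    out.append(cv2.resize(c['pixels'][y:y+90,x-30:x+30,::-1],(260,390),interpolation=2))
cv2.imwrite('pics/c5.png',np.hstack(out)); print(w2t(np.array([.535,.1805,p[2]])-p))
E
```

```text
[0.53558125 0.17621937 0.20661311] [-0.92293165 -0.24778322 -1.82561162]
scene sleeve_mouth [([0.5351, 0.1761, 0.0828], 0.63), ([0.6662, 0.2193, 0.0708], 0.62), ([0.6673, 0.2911, 0.0729], 0.47)]
scene shank_tip [([0.5345, 0.1742, 0.1399], 0.76)]
scene 231 184
side sleeve_mouth [([0.6614, 0.2175, 0.0714], 0.79), ([0.6654, 0.2842, 0.0744], 0.74), ([0.5373, 0.1804, 0.0815], 0.69)]
side shank_tip [([0.5325, 0.1723, 0.1376], 0.74)]
side 345 237
wrist sleeve_mouth [([0.6694, 0.289, 0.0698], 0.81), ([0.6649, 0.2178, 0.0654], 0.64), ([0.5346, 0.177, 0.0838], 0.63)]
wrist shank_tip [([0.5342, 0.1794, 0.1398], 0.85)]
wrist 320 185
[ 1.79979922e-03  3.92713248e-03 -1.69334431e-07]
```

View pics/c5.png

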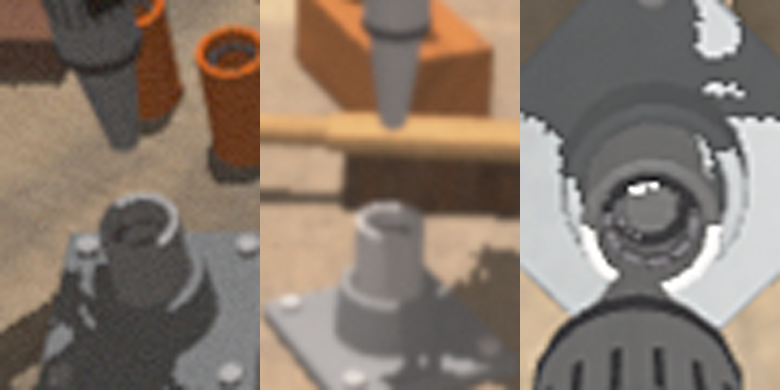

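The sleeve stands upright in the cup, with its mouth at about scene crop (140,225) and side crop (391,220). I'll align by 3 mm and press again.

Call:
{"name": "servo_tool", "arguments": {
  "rows": [1, 0.001, 0.003, 0.015, 0, 1, 0, 0, 0.018, 0, 1, 0, 0, 0.018, 0, 1, 0, 0, 0.015, 0, 1, 0, 0, 0.01, 0]
}}

```text
time: 18.05
position: [0.5348, 0.1793, 0.1292]
tool_rot: [0.146, 0.989, -0.0, -0.001]
ft_force: [-0.3, -0.2, -1.8]
grip_width: 0.0327
grip_force: 55.0
```

Call:
{"name": "servo_tool", "arguments": {
  "rows": [1, 0, 0, 0.007, 0, 1, 0, 0, 0.004, 0, 1, 0, 0, 0.002, 0, 1, 0, 0, 0, 0, 1, 0, 0, 0, 0]
}}

```text
time: 18.47
position: [0.5359, 0.1796, 0.1182]
tool_rot: [0.146, 0.989, 0.0, 0.0]
ft_force: [-0.1, 0.5, -2.2]
grip_width: 0.0328
grip_force: 55.0
```

Call:
{"name": "servo_tool", "arguments": {
  "rows": [1, 0, 0, 0.001, 0, 1, 0, 0, 0.001, 0, 1, 0, 0, 0.001, 0, 1, 0, 0, 0, 0]
}}

```text
time: 18.8
position: [0.5361, 0.1795, 0.1155]
tool_rot: [0.146, 0.989, 0.0, 0.001]
ft_force: [-1.0, -0.7, 4.4]
grip_width: 0.0327
grip_force: 55.0
```

Call:
{"name": "servo_tool", "arguments": {
  "rows": [1, 0, 0, 0.001, 0, 1, 0, 0, 0.001, 0, 1, 0, 0, 0, 0, 1, 0, 0, 0, 0]
}}

```text
time: 19.13
position: [0.537, 0.1795, 0.1147]
tool_rot: [0.146, 0.989, 0.0, 0.002]
ft_force: [-1.8, -1.0, 10.0]
grip_width: 0.0327
grip_force: 55.0
```

Call:
{"name": "servo_tool", "arguments": {
  "rows": [1, 0, 0, 0.0005, 0, 1, 0, 0, 0, 0, 1, 0, 0, 0, 0]
}}

```text
time: 19.38
position: [0.5372, 0.1795, 0.1146]
tool_rot: [0.146, 0.989, 0.0, 0.002]
ft_force: [-2.8, -2.5, 12.3]
grip_width: 0.0325
grip_force: 55.1
```

Call:
{"name": "servo_tool", "arguments": {
  "rows": [1, 0.0008, -0.001, 0.0005, 0, 1, 0, 0, 0, 0, 1, 0, 0, 0, 0]
}}

```text
time: 19.63
position: [0.5369, 0.1792, 0.1145]
tool_rot: [0.146, 0.989, 0.001, 0.003]
ft_force: [-1.9, -0.6, 13.0]
grip_width: 0.0325
grip_force: 55.0
```

Call:
{"name": "servo_tool", "arguments": {
  "rows": [1, 0, 0, 0.0004, 0, 1, 0, 0, 0, 0, 1, 0, 0, 0, 0]
}}

```text
time: 19.88
position: [0.5371, 0.1792, 0.1144]
tool_rot: [0.146, 0.989, 0.001, 0.003]
ft_force: [-1.8, -0.9, 14.3]
grip_width: 0.0326
grip_force: 55.0
```

Call:
{"name": "servo_tool", "arguments": {
  "rows": [1, 0.0004, 0, 0.0006, 0, 1, 0, 0, 0, 0, 1, 0, 0, 0, 0]
}}

```text
time: 20.13
position: [0.5371, 0.1793, 0.1142]
tool_rot: [0.146, 0.989, 0.001, 0.004]
ft_force: [-2.4, -1.3, 16.5]
grip_width: 0.0331
grip_force: 55.1
```

Call:
{"name": "servo_tool", "arguments": {
  "rows": [1, 0, 0, 0, 0, 1, 0, 0, 0, 0]
}}

```text
time: 20.3
position: [0.5371, 0.1792, 0.1142]
tool_rot: [0.146, 0.989, 0.001, 0.004]
ft_force: [-1.9, -1.1, 16.7]
grip_width: 0.0327
grip_force: 55.1
```

Call:
{"name": "servo_tool", "arguments": {
  "rows": [1, 0, 0, -0.001, 0, 1, 0, 0, -0.001, 0, 1, 0, 0, -0.0015, 0, 1, 0, 0, -0.0015, 0, 1, 0, 0, -0.0015, 0]
}}

```text
time: 20.72
position: [0.5327, 0.1791, 0.1157]
tool_rot: [0.146, 0.989, -0.0, -0.002]
ft_force: [0.1, 0.9, -9.2]
grip_width: 0.0328
grip_force: 55.0
```

Call:
{"name": "servo_tool", "arguments": {
  "rows": [1, 0, 0, -0.0015, 0, 1, 0, 0, -0.002, 0, 1, 0, 0, -0.002, 0, 1, 0, 0, -0.0025, 0, 1, 0, 0, -0.003, 0]
}}

```text
time: 21.13
position: [0.5336, 0.1789, 0.128]
tool_rot: [0.146, 0.989, -0.0, -0.001]
ft_force: [0.0, 0.2, -8.5]
grip_width: 0.0328
grip_force: 55.0
```

Call:
{"name": "servo_tool", "arguments": {
  "rows": [1, 0, 0, -0.003, 0, 1, 0, 0, -0.0035, 0, 1, 0, 0, -0.004, 0, 1, 0, 0, -0.004, 0, 1, 0, 0, -0.004, 0]
}}

```text
time: 21.55
position: [0.5341, 0.1789, 0.1472]
tool_rot: [0.146, 0.989, -0.0, 0.0]
ft_force: [-0.8, 1.1, -6.9]
grip_width: 0.0326
grip_force: 55.0
```

Call:
{"name": "servo_tool", "arguments": {
  "rows": [1, 0, 0, -0.004, 0, 1, 0, 0, -0.004, 0, 1, 0, 0, -0.004, 0, 1, 0, 0, -0.004, 0, 1, 0, 0, -0.004, 0]
}}

```text
time: 21.97
position: [0.534, 0.1789, 0.1671]
tool_rot: [0.146, 0.989, -0.0, -0.0]
ft_force: [-0.0, 0.2, -7.9]
grip_width: 0.0327
grip_force: 55.0
```

Call:
{"name": "servo_tool", "arguments": {
  "rows": [1, 0, 0, -0.004, 0, 1, 0, 0, -0.004, 0, 1, 0, 0, -0.004, 0, 1, 0, 0, -0.004, 0, 1, 0, 0, -0.004, 0]
}}

```text
time: 22.38
position: [0.534, 0.179, 0.187]
tool_rot: [0.146, 0.989, -0.0, -0.0]
ft_force: [-0.3, 0.5, -7.5]
grip_width: 0.0327
grip_force: 55.0
```

Call:
{"name": "servo_tool", "arguments": {
  "rows": [1, 0, 0, -0.003, 0, 1, 0, 0, -0.002, 0, 1, -0.0007, -0.002, -0.001, 0, 1, -0.0014, -0.004, 0, 0, 1, -0.002, -0.006, 0, 0]
}}

```text
time: 22.8
position: [0.5343, 0.1662, 0.1925]
tool_rot: [0.146, 0.989, -0.0, -0.0]
ft_force: [-0.5, -0.1, -8.0]
grip_width: 0.0327
grip_force: 55.0
```

Call:
{"name": "servo_tool", "arguments": {
  "rows": [1, -0.003, -0.008, 0, 0, 1, -0.0037, -0.01, 0, 0, 1, -0.0045, -0.012, 0, 0, 1, -0.0048, -0.013, 0, 0, 1, -0.0048, -0.013, 0, 0]
}}

```text
time: 23.22
position: [0.5382, 0.1048, 0.1926]
tool_rot: [0.147, 0.989, -0.0, -0.0]
ft_force: [0.3, 0.5, -7.3]
grip_width: 0.0327
grip_force: 55.0
```

Call:
{"name": "servo_tool", "arguments": {
  "rows": [1, -0.0052, -0.014, 0, 0, 1, -0.0052, -0.014, 0, 0, 1, -0.0052, -0.014, 0, 0, 1, -0.0052, -0.014, 0, 0, 1, -0.0052, -0.014, 0, 0]
}}

```text
time: 23.63
position: [0.5427, 0.03, 0.1926]
tool_rot: [0.147, 0.989, -0.0, -0.0]
ft_force: [-0.6, 0.7, -7.3]
grip_width: 0.0326
grip_force: 55.0
```

Call:
{"name": "servo_tool", "arguments": {
  "rows": [1, -0.0052, -0.014, 0, 0, 1, -0.0052, -0.014, 0, 0, 1, -0.0052, -0.014, 0, 0, 1, -0.0052, -0.014, 0, 0, 1, -0.0052, -0.014, 0, 0]
}}

```text
time: 24.05
position: [0.5471, -0.0445, 0.1926]
tool_rot: [0.147, 0.989, -0.0, -0.0]
ft_force: [-0.3, 0.0, -8.4]
grip_width: 0.0325
grip_force: 55.0
```

Call:
{"name": "servo_tool", "arguments": {
  "rows": [1, -0.0052, -0.014, 0, 0, 1, -0.0052, -0.014, 0, 0, 1, -0.0052, -0.014, 0, 0, 1, -0.0052, -0.014, 0, 0, 1, -0.0052, -0.014, 0, 0]
}}

```text
time: 24.47
position: [0.5517, -0.1188, 0.1926]
tool_rot: [0.147, 0.989, -0.0, -0.0]
ft_force: [-0.8, -0.1, -8.0]
grip_width: 0.0328
grip_force: 55.0
```

Call:
{"name": "servo_tool", "arguments": {
  "rows": [1, -0.0052, -0.013, 0, 0, 1, -0.0048, -0.012, 0, 0, 1, -0.0045, -0.01, 0, 0, 1, -0.0037, -0.008, 0, 0, 1, -0.0022, -0.005, 0, 0]
}}

```text
time: 24.88
position: [0.558, -0.1702, 0.1926]
tool_rot: [0.147, 0.989, -0.0, 0.0]
ft_force: [0.7, 0.3, -7.5]
grip_width: 0.0326
grip_force: 55.0
```

Call:
{"name": "servo_tool", "arguments": {
  "rows": [1, 0, -0.003, 0, 0, 1, 0, 0, 0, 0, 1, 0, 0, 0, 0]
}}

```text
time: 25.13
position: [0.5564, -0.1709, 0.1925]
tool_rot: [0.146, 0.989, 0.0, -0.0]
ft_force: [-0.5, 0.2, -8.4]
grip_width: 0.0324
grip_force: 55.0
```

```bash
python3 - <<'E'
from h import *
R,p=pose(); print(p,robot.get_obs()['ft_force'])
out=[]
for n in ['scene','side','wrist']:
    c=robot.camera(n)
    for q in ['well_floor','bore_mouth','sleeve','chuck']:
        print(n,q,[(np.round(d['at'],4).tolist(),round(d['score'],2)) for d in robot.place_of(c,q)][:3])
    P=[.557,-.18,.08]
    if n=='wrist': u=wproj(c,R,p,P)
    else: u=cv2.projectPoints(np.array([P]),np.array(c['rvec']),np.array(c['tvec']),c['intrinsics'],None)[0].ravel()
    x,y=np.int32(u); print(n,x,y); y=max(y-60,0)
    out.append(cv2.resize(c['pixels'][y:y+100,x-33:x+33,::-1],(260,390),interpolation=2))
cv2.imwrite('pics/c6.png',np.hstack(out))
E
```

```text
[ 0.55643394 -0.17090133  0.19249881] [-0.47978201  0.23862384 -8.44144935]
scene well_floor [([0.5552, -0.1814, 0.0023], 0.69)]
scene bore_mouth [([0.5257, -0.1074, 0.0642], 0.6), ([0.5344, 0.1788, 0.0019], 0.52)]
scene sleeve [([0.6662, 0.289, -0.0001], 0.93), ([0.5514, -0.1684, 0.0874], 0.76), ([0.6674, 0.2147, 0.0029], 0.71)]
scene chuck [([0.5546, -0.1738, 0.1236], 0.69)]
scene 396 247
side well_floor [([0.5567, -0.1787, 0.0017], 0.75)]
side bore_mouth [([0.5227, -0.1084, 0.0682], 0.82)]
side sleeve [([0.669, 0.2904, -0.0013], 0.86), ([0.6695, 0.2186, -0.0019], 0.72), ([0.5532, 0.0099, 0.0016], 0.69)]
side chuck [([0.5581, -0.1711, 0.123], 0.64)]
side 341 180
wrist well_floor [([0.5596, -0.1784, 0.0044], 0.66)]
wrist bore_mouth []
wrist sleeve [([0.6658, 0.2179, 0.0037], 0.88), ([0.557, -0.1716, 0.0913], 0.79)]
wrist chuck [([0.5536, -0.1721, 0.1293], 0.95)]
wrist 309 193
```

View pics/c6.png

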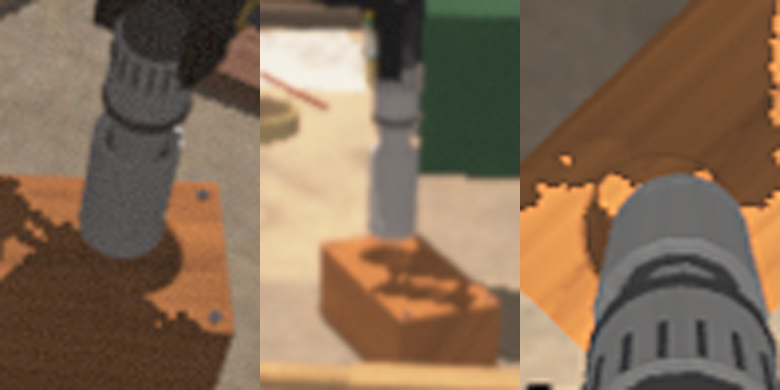

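The crops show the sleeve hanging from the chuck, still about 9 mm off the well. I'll check the well's rim centre in the first pictures before lowering.

```bash
python3 - <<'E'
from h import *
from scipy.optimize import least_squares
t=np.linspace(0,2*np.pi,60)
for n in ['scene','side']:
    c=robot.camera(n); im=cv2.imread('pics/'+n+'1.png').astype(float)
    g=cv2.GaussianBlur(im.sum(2),(0,0),.6)
    def pr(P): return cv2.projectPoints(np.float64(P),np.array(c['rvec']),np.array(c['tvec']),c['intrinsics'],None)[0][:,0]
    def score(x,y):
        v=[]
        for r in (.0265,.0205):
            u=pr(np.c_[x+r*np.cos(t),y+r*np.sin(t),0*t+.066]).astype(np.float32)
            v.append(cv2.remap(g.astype(np.float32),u[None,:,0],u[None,:,1],1).mean())
        return v[0]-v[1]
    b=sorted([(score(x,y),x,y) for x in np.arange(.545,.57,.001) for y in np.arange(-.192,-.168,.001)])[::-1][:6]
    print(n,np.round(b,3).tolist(),round(score(.557,-.18),1))
print(pose()[1],w2t(np.array([.557,-.18,.1925])-pose()[1]))
E
```

```text
scene [[142.947, 0.558, -0.18], [142.492, 0.559, -0.18], [138.869, 0.559, -0.179], [138.614, 0.558, -0.179], [138.47, 0.558, -0.181], [138.381, 0.559, -0.181]] 135.6
side [[42.641, 0.561, -0.178], [42.526, 0.56, -0.178], [42.52, 0.561, -0.179], [42.382, 0.56, -0.179], [42.363, 0.561, -0.177], [42.245, 0.56, -0.177]] 35.9
[ 0.55680983 -0.17165541  0.1926602 ] [-0.00259899 -0.00793182  0.00016009]
```

Call:
{"name": "servo_tool", "arguments": {
  "rows": [1, -0.002, -0.003, 0, 0, 1, -0.002, -0.004, 0.002, 0, 1, 0, 0, 0.004, 0, 1, 0, 0, 0.005, 0, 1, 0, 0, 0.005, 0]
}}

```text
time: 26.4
position: [0.5585, -0.1796, 0.176]
tool_rot: [0.147, 0.989, 0.0, -0.0]
ft_force: [0.7, 0.3, -8.0]
grip_width: 0.0328
grip_force: 55.0
```

Call:
{"name": "servo_tool", "arguments": {
  "rows": [1, 0, 0, 0.004, 0, 1, 0, 0, 0.003, 0, 1, 0, 0, 0.003, 0, 1, 0, 0, 0.003, 0, 1, 0, 0, 0.002, 0]
}}

```text
time: 26.82
position: [0.5586, -0.1794, 0.1612]
tool_rot: [0.146, 0.989, 0.0, -0.0]
ft_force: [0.5, -0.7, -7.6]
grip_width: 0.0327
grip_force: 55.0
```

```bash
python3 - <<'E'
from h import *
R,p=pose(); print(p,robot.get_obs()['ft_force'],robot.get_obs()['time'])
out=[]
for n in ['scene','side','wrist']:
    c=robot.camera(n)
    P=[.557,-.18,.07]
    if n=='wrist': u=wproj(c,R,p,P)
    else: u=cv2.projectPoints(np.array([P]),np.array(c['rvec']),np.array(c['tvec']),c['intrinsics'],None)[0].ravel()
    x,y=np.int32(u); y=max(y-45,0)
    out.append(cv2.resize(c['pixels'][y:y+75,x-25:x+25,::-1],(260,390),interpolation=2))
cv2.imwrite('pics/c7.png',np.hstack(out))
E
```

```text
[ 0.55861654 -0.17936866  0.16124669] [ 0.52682847 -0.6827817  -7.6325577 ] 26.8167
```

View pics/c7.png

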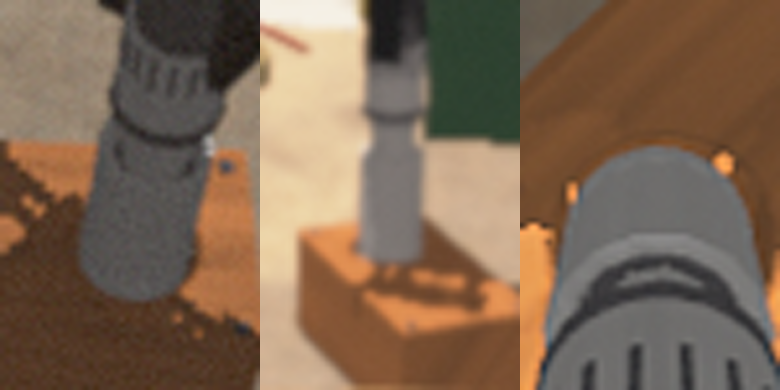

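The crops show the sleeve's lower end entering the well, scene (137,290) and wrist (655,160), with no side force. I'll lower on.

Call:
{"name": "servo_tool", "arguments": {
  "rows": [1, 0, 0, 0.003, 0, 1, 0, 0, 0.004, 0, 1, 0, 0, 0.004, 0, 1, 0, 0, 0.004, 0, 1, 0, 0, 0.004, 0]
}}

```text
time: 27.38
position: [0.5584, -0.1794, 0.1421]
tool_rot: [0.146, 0.989, 0.0, -0.0]
ft_force: [0.8, 0.8, -7.8]
grip_width: 0.0325
grip_force: 55.0
```

Call:
{"name": "servo_tool", "arguments": {
  "rows": [1, 0, 0, 0.005, 0, 1, 0, 0, 0.005, 0, 1, 0, 0, 0.005, 0, 1, 0, 0, 0.004, 0, 1, 0, 0, 0.003, 0]
}}

```text
time: 27.8
position: [0.5584, -0.1794, 0.1199]
tool_rot: [0.146, 0.989, 0.0, -0.0]
ft_force: [0.1, 0.6, -7.2]
grip_width: 0.0327
grip_force: 55.0
```

Call:
{"name": "servo_tool", "arguments": {
  "rows": [1, 0, 0, 0.003, 0, 1, 0, 0, 0.002, 0, 1, 0, 0, 0.002, 0, 1, 0, 0, 0.001, 0, 1, 0, 0, 0.001, 0]
}}

```text
time: 28.22
position: [0.5587, -0.1795, 0.1116]
tool_rot: [0.146, 0.989, -0.0, 0.0]
ft_force: [-0.2, 0.7, -8.8]
grip_width: 0.0326
grip_force: 55.0
```

Call:
{"name": "servo_tool", "arguments": {
  "rows": [1, 0, 0, 0.001, 0, 1, 0, 0, 0.001, 0, 1, 0, 0, 0.0005, 0, 1, 0, 0, 0, 0]
}}

```text
time: 28.55
position: [0.5586, -0.1795, 0.1091]
tool_rot: [0.146, 0.989, 0.0, -0.0]
ft_force: [0.3, 0.8, -8.1]
grip_width: 0.0327
grip_force: 55.0
```

Call:
{"name": "servo_tool", "arguments": {
  "rows": [1, 0, 0, 0.0005, 0, 1, 0, 0, 0.0005, 0, 1, 0, 0, 0, 0]
}}

```text
time: 28.8
position: [0.5592, -0.1799, 0.1088]
tool_rot: [0.146, 0.989, -0.0, 0.001]
ft_force: [-0.3, -0.1, -3.7]
grip_width: 0.0326
grip_force: 55.0
```

Call:
{"name": "servo_tool", "arguments": {
  "rows": [1, 0, 0, 0.0005, 0, 1, 0, 0, 0.0005, 0, 1, 0, 0, 0, 0]
}}

```text
time: 29.05
position: [0.5597, -0.1801, 0.1086]
tool_rot: [0.146, 0.989, -0.001, 0.001]
ft_force: [-0.6, -0.4, 3.4]
grip_width: 0.0329
grip_force: 55.0
```

Call:
{"name": "servo_tool", "arguments": {
  "rows": [0.3, 0, 0, 0, 0, 0.3, 0, 0, 0, 0, 0.1, 0, 0, 0, 0, 0, 0, 0, 0, 0, -0.2, 0, 0, 0, 0],
  "newtons": 10
}}

```text
time: 29.47
position: [0.5584, -0.1793, 0.1069]
tool_rot: [0.146, 0.989, 0.0, -0.0]
ft_force: [-0.1, 0.3, -0.2]
grip_width: 0.044
grip_force: 0.0
```

Call:
{"name": "servo_tool", "arguments": {
  "rows": [-1, 0, 0, 0, 0, -1, 0, 0, 0, 0, -1, 0, 0, 0, 0, -1, 0, 0, 0, 0, -1, 0, 0, 0, 0]
}}

```text
time: 29.88
position: [0.5586, -0.1794, 0.107]
tool_rot: [0.146, 0.989, 0.0, -0.0]
ft_force: [-0.4, -0.2, 0.9]
grip_width: 0.0755
grip_force: 0.0
```

Call:
{"name": "servo_tool", "arguments": {
  "rows": [-1, 0, 0, 0, 0, -1, 0, 0, 0, 0, -1, 0, 0, -0.005, 0, -1, 0, 0, -0.01, 0, -1, 0, 0, -0.02, 0]
}}

```text
time: 30.3
position: [0.5571, -0.1788, 0.1412]
tool_rot: [0.146, 0.989, 0.001, -0.002]
ft_force: [0.3, 0.4, 0.4]
grip_width: 0.0866
grip_force: 0.0
```

Call:
{"name": "servo_tool", "arguments": {
  "rows": [-1, 0, 0, -0.025, 0, -1, 0, 0, -0.03, 0, -1, 0, 0, -0.03, 0, -1, 0, 0, -0.015, 0, -1, 0, 0, 0, 0]
}}

```text
time: 30.72
position: [0.5614, -0.1809, 0.2478]
tool_rot: [0.146, 0.989, -0.002, 0.005]
ft_force: [0.7, -0.2, -0.0]
grip_width: 0.0865
grip_force: 0.0
```

Call:
{"name": "servo_tool", "arguments": {
  "rows": [-1, 0, 0, 0, 0, -1, 0, 0, 0, 0]
}}

```text
time: 30.88
position: [0.5578, -0.179, 0.2415]
tool_rot: [0.146, 0.989, 0.0, -0.001]
ft_force: [-0.3, -0.8, -0.2]
grip_width: 0.0869
grip_force: 0.0
```

```bash
python3 - <<'E'
from h import *
print(pose()[1],robot.get_obs()['ft_force'],robot.get_obs()['time'])
for n in ['scene','side']:
    c=robot.camera(n)
    for q in ['sleeve','chuck','bench_brush','tape_measure','spare_offcut']:
        print(n,q,[(np.round(d['at'],4).tolist(),round(d['score'],2)) for d in robot.place_of(c,q)][:3])
E
```

```text
[ 0.55776345 -0.17903484  0.24147436] [-0.25394755 -0.84494477 -0.19785992] 30.8833
scene sleeve [([0.6638, 0.2867, -0.0037], 0.93), ([0.6629, 0.2157, -0.0], 0.83), ([0.5571, -0.1788, 0.0028], 0.54)]
scene chuck [([0.5611, -0.1844, 0.0411], 0.73)]
scene bench_brush [([0.5548, 0.013, -0.0013], 0.9), ([0.741, -0.2239, 0.0031], 0.45)]
scene tape_measure [([0.7527, -0.0331, -0.0015], 0.8)]
scene spare_offcut [([0.7421, -0.2233, 0.0004], 0.83), ([0.5254, -0.1076, 0.0685], 0.19)]
side sleeve [([0.6712, 0.291, 0.0007], 0.87), ([0.6706, 0.2172, -0.0025], 0.76), ([0.5379, 0.1741, 0.0013], 0.24)]
side chuck [([0.5553, -0.1789, 0.0402], 0.73), ([0.5216, -0.1067, 0.0663], 0.69), ([0.5398, 0.1749, 0.0027], 0.35)]
side bench_brush [([0.5504, 0.0113, 0.0018], 0.65), ([0.5442, -0.1467, 0.0023], 0.53)]
side tape_measure [([0.7549, -0.0296, -0.0028], 0.57)]
side spare_offcut [([0.7448, -0.2244, -0.0004], 0.73), ([0.7545, -0.0312, -0.0019], 0.18)]
```

The joined tool stands in the well, with the chuck origin at about 40 mm height as expected, and nothing else has moved. Handing in.

```bash
python3 -c "from rig import robot; print(robot.hand_in())"
```

```text
the job is handed in; nothing more can be done
None
```

The chuck and sleeve now stand joined and released in the wide well, handed in at about 31 s with the brush, tape measure and offcut where they were; the first press (about 17 N) let the sleeve drop back into its cup when I lifted, so I pressed again at about 19 N and it held.

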